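# Set a glass up under the drip stand

## Task

Lay the slotted spoon level across the rim of the short glass that stands in front of the drip stand, with the middle of its slotted bowl over the middle of the mouth, and let go. Then swing the stand's spout round, click by click, to the click where its nozzle stands over the glass, and leave it resting in that click. Do not shift the glass, and leave the plain spoon, the jigger and the sugar bowl where they are.

Things in the scene. Friction and masses are not known exactly. Their poses are not given: they have to be found in the camera images.
- spoon_grip (a point): Centre of the slotted spoon's handle, a bar 88 mm long, 9 wide, 7 high; 3.5 mm above the spoon's flat underside, 66 mm behind the bowl's middle. The spoon: rigid flat steel, 175 mm, 50 g, lying right way up left or right of the stand (a plain spoon lies on the other side). x runs along it from handle to tip, z up. Its centre of mass is about 10 mm behind the bowl's middle.
- spoon_bowl (a point): Middle of the slotted spoon's bowl, a flat open grid 44 mm long, 36 wide, 4 thick; this point is 2 mm above the spoon's flat underside, axes as for the grip. Beyond the bowl a flat tongue 10 mm wide ends 65 mm ahead of this point, so that the spoon bridges the glass: tongue on one side of the rim, handle on the other.
- glass_rim (a point): Centre of the mouth of the short glass, at rim height. Loose, empty, upright glass, 115 mm tall, rim 80 mm across outside, wall 4 mm, 0.3 kg. It stands about 150 mm from the stand's axis, on the robot's side, within 9 mm of below the point where the nozzle is when the spout joint is 0.
- stand_axis (a point): Steel drip stand, fixed to the counter: point on its upright swivel axis, at counter height; its -x axis points towards the glass. Round foot 124 mm across, column 18 mm thick, its cap 36 mm across up to 234 mm high; small plunger housing on the foot, on the side away from the glass.
- spout (a joint): Angle (rad) of the spout, column and arm together, about the stand's axis. 0 = nozzle over the glass; grows counter-clockwise seen from above, to the robot's right, where it starts 3 to 5 clicks off. A spring plunger clicks every 20 degrees (0.349), one click being at 0; passing one takes about 3 N at the knob. Let go, it settles into the nearest click. Range -0.75 to 2.1.
- spout_knob (a point): Where to hold the spout to swing it: a round black upright peg, 16 mm across, on the end of the arm, 150 mm from the swivel axis, straight above the nozzle. It stands free from 227 to 277 mm above the counter; this point is on its axis at 255 mm. The level arm below it is 14 mm thick, centred at 215 mm.
- nozzle (a point): Tip of the nozzle under the end of the arm, 150 mm from the swivel axis, 165 mm above the counter (50 mm above the glass's rim).
- plain_spoon: Plain spoon, 170 mm, solid closed bowl, lying on the counter; not the one to use. Bystander.
- jigger: Steel jigger, hourglass shape, 78 mm tall, 46 mm wide. Bystander.
- sugar_bowl: White bowl of sugar cubes, 84 mm across, about 50 mm tall. Bystander.

How it is judged (in metres and radians):
On the way, in this order (a step that is already met when the one before it is completed fails the run):
1. the slotted spoon lies level across the glass's rim, bowl over the mouth (horizontal distance between spoon_bowl and glass_rim below 0.016 m and angle between spoon_bowl's own z axis and vertical below 0.1 rad and z of spoon_bowl in the frame of glass_rim between -0.003 and 0.008 m and angle between glass_rim's own z axis and vertical below 0.08 rad and distance of glass_rim from where it was at the start of the episode below 0.025 m), for 0.3 s.
2. the spout rests in the click over the glass (horizontal distance between nozzle and glass_rim below 0.025 m and value of joint spout between -0.08 and 0.08 rad and velocity of joint spout between -0.05 and 0.05 rad/s), for 0.2 s.
At the end, for the whole second after the job is handed in: The slotted spoon lies level (0.1 rad) on the short glass's rim, bowl middle within 16 mm of the mouth's middle; the glass is upright (0.08 rad), within 25 mm of its start; the spout rests in the click over the glass (0.08 rad), nozzle within 25 mm of the mouth's middle (all of step 1 and all of step 2); the robot touches nothing.
It fails at once if the glass is tipped or carried off (angle between glass_rim's own z axis and vertical above 0.4 rad or distance of glass_rim from where it was at the start of the episode above 0.06 m).
It fails at once if the plain spoon, jigger or sugar bowl is moved by more than 40 mm (distance of any of plain_spoon, jigger, sugar_bowl from where it was at the start of the episode above 0.04 m).
It also fails if it takes over 72 s, if anything falls off the work surface, if the arm or the gripper's body presses on something with over 40 N, if the wrist force passes 120 N, or if a joint passes its speed limit or range.

## Robot

A 6-joint arm with a two-finger parallel gripper is mounted at the origin on the work surface. World frame = base frame: x ahead of the robot, y to its left, z up, the work surface at z = 0. Lengths are in mm, angles in rad, forces in N, time in s.
With the tool pointing down it reaches from about 375 to 900 mm from the base axis. Payload 3.1 kg.
Tool frame: the origin (TCP) lies at the very end of the fingers, on their centre line; the grasp point (between the pads) lies 19 mm behind it; z points along the fingers, y is the direction in which the jaws open and shut (so a half turn about z gives the same grasp; the last joint's range is limited). The gripper opens to 87 mm and grips with 3 to 60 N. Pads are 19 mm wide; open, the fingers measure 117 mm over their backs; the gripper's body (75 mm by 190 mm) begins 51 mm behind the grasp point.
Start: joints at [-1.319, 0.527, 1.433, -0, 1.181, -0.178], TCP at [260.45, -568.122, 222.548] pointing down, gripper open.
Joint ranges: [-3.08, 3.08], [-0.75, 2.2], [0.22, 2.44], [-1.43, 4.57], [0, 2.65], [-2.85, 2.85]. Speed limits (rad/s): [2.79, 2.79, 3.14, 3.14, 3.14, 3.14].

## Interface

Orientations are given as [roll, pitch, yaw] about the fixed x, y, z axes, in that order (R = Rz(yaw) Ry(pitch) Rx(roll)).
In Python, from plant import manip, vision, order gives the robot as it stands.
- The arm moves only by the tool apply_moves, never from a script. Its argument "series" is text: rows parted by semicolons, each of 4 numbers parted by spaces: the shift along the tool's x, y, z in m, then the turn about the tool's z in rad. In form: tx ty tz yaw; .... A call has exactly 5 rows; each row is the pose to reach, as a shift and turn from the pose commanded when the call began, along the tool's axes at that moment; what a row does not reach only later rows make up. A row lasts 1/10 s, in which the tool goes at most 50 mm and 8.59 degrees, less where a joint would pass 70% of its speed; a pose out of reach is approached as far as the arm can. A call with a gripper value outside its range is refused whole. "claw" is the finger opening in m, from 0 to 0.087, set as the call begins (left out, the last holds). The fingers move at their own pace and stop on an object; "squeeze" is the grip in N (left out, the last holds). Time passes only in rows, so rows that repeat a pose let the fingers close, or fill a call up. It gives the time, the measured TCP pose, the force and the opening at its end, in the units of the state.
- manip.read_state(): the state, without advancing time (a new reading comes with each control period).
- vision.grab_frame(name): name is "side" or "top"; returns (picture, depth): 420x560x3 uint8, red, green, blue; 420x560 float32, mm along the optical axis (not along the pixel's ray), 0 where there is no reading.
- vision.camera_model(name): a dict with "vfov" (degrees; the focal length in pixels is half the picture's height over the tangent of half this angle, whatever the lens; pixels are square), "cx", "cy" (the principal point, pixels), "R" (3x3) and "t" (3): a world point X has camera coordinates R X + t. Camera axes: x right, y down, z forward; pixel columns grow to the right and rows downward; lengths in mm; the calibration is good to about 2 mm. A picture is of the moment at which its call begins. camera_model takes no time and is no camera call.
- order.job_done(): hands the job in, once; it reports no verdict.
The state is a dict: "time": time; "q": joint angles; "dq": joint speeds; "tau": joint torques, N m; "tool_pos": TCP position; "ee_rot": TCP orientation; "contact_force": force on the tool from outside, world axes, zero at the start; "ft_torque": the same for the moment, N m; "opening": finger opening in mm.
Only numpy, scipy, OpenCV 4.12 (cv2) and the standard library are available. Lean on these libraries where they do the work, as an engineer would, in place of code of your own. Each camera call takes 0.05 s, during which the arm holds its last target. There are 200 camera calls.

## Working session

There is one attempt and no reset: what is moved stays moved. The work goes in short steps, Python scripts to look and compute and a tool call to move; the robot and the scene stay as the last step left them, time stands still between calls to the robot, and variables do not carry over. Pictures are saved under pics/ and viewed, about 8 in all and at most 12, crops included, and the job is handed in when it is done.

Besides the shell and the picture viewer there is one more tool, called after ">>>" in YAML: its name, and indented under it one key for each argument. apply_moves: Moves the arm, as the interface text tells. Its arguments: {"type":"object","properties":{"series":{"type":"string"},"claw":{"type":"number"},"squeeze":{"type":"number"}},"required":["series"]}

```bash
mkdir -p pics; ls
cat > h.py <<'E'
import numpy as np,cv2
from plant import manip,vision,order
def cam(n):
    m=vision.camera_model(n);f=210/np.tan(np.radians(m["vfov"])/2)
    return f,m["cx"],m["cy"],np.array(m["R"]),np.array(m["t"]),m
def world(n,d):
    f,cx,cy,R,t,m=cam(n);v,u=np.mgrid[0:420,0:560]
    P=np.stack([(u-cx)/f*d,(v-cy)/f*d,d],-1)
    return (P-t)@R
def onplane(n,u,v,z):
    f,cx,cy,R,t,m=cam(n);c=-R.T@t;r=R.T@np.array([(u-cx)/f,(v-cy)/f,1]);return c+r*(z-c[2])/r[2]
E
python3 - <<'E'
from h import *
for n in("top","side"):
    p,d=vision.grab_frame(n);np.savez(f"{n}0.npz",p=p,d=d);print(vision.camera_model(n), -cam(n)[3].T@cam(n)[4])
    cv2.imwrite(f"pics/{n}0.png",p[:,:,::-1])
print(manip.read_state())
E
```

```text
pics
{'vfov': 51.359546031128126, 'cx': 280.75807426803584, 'cy': 210.22888413629883, 'R': array([[ 0.0058514 , -0.99985054,  0.01626814],
       [-0.99041813, -0.00803938, -0.13786697],
       [ 0.13797715, -0.01530555, -0.99031714]]), 't': array([   1.46481956,  571.0770254 , 1299.69719795])} [ 386.26795051   25.94828425 1365.82124671]
{'vfov': 44.77136591591324, 'cx': 280.74932625406075, 'cy': 198.08151691460174, 'R': array([[-0.8724674 , -0.488671  , -0.00113574],
       [-0.31814865,  0.56977985, -0.75771522],
       [ 0.37092058, -0.6607205 , -0.65258436]]), 't': array([ 464.18341534,  294.3376693 , 1329.38662989])} [   5.53116853  937.47829624 1091.08824969]
{'time': 0.1, 'q': array([-1.31953018e+00,  5.28360977e-01,  1.43375993e+00, -2.60567572e-05,
        1.18138188e+00, -1.78525041e-01]), 'dq': array([-0.00098536, -0.001711  , -0.00195319,  0.00027921, -0.00093852,
        0.00118278]), 'tau': array([ 7.14784528e-04, -4.40984809e+01, -1.77151072e+01,  6.34855963e-02,
        5.33721037e-02, -4.68490680e-05]), 'tool_pos': array([ 260.2679507 , -567.51870105,  221.68151802]), 'ee_rot': array([-3.13970860e+00, -3.15493904e-04,  4.29800803e-01]), 'contact_force': array([-0.07847518,  0.20731919, -0.09633608]), 'ft_torque': array([-0.02137308, -0.02096361, -0.01695219]), 'opening': 87.11271339391902}
```

View pics/top0.png

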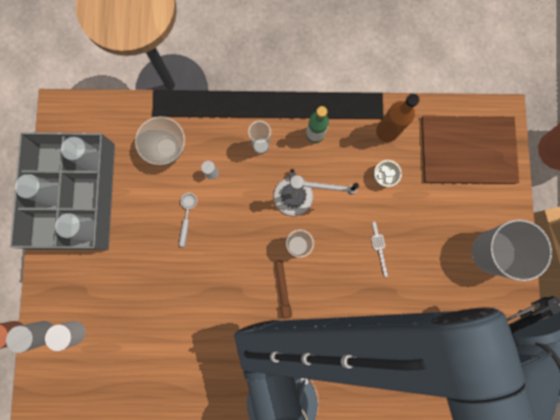

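View pics/side0.png

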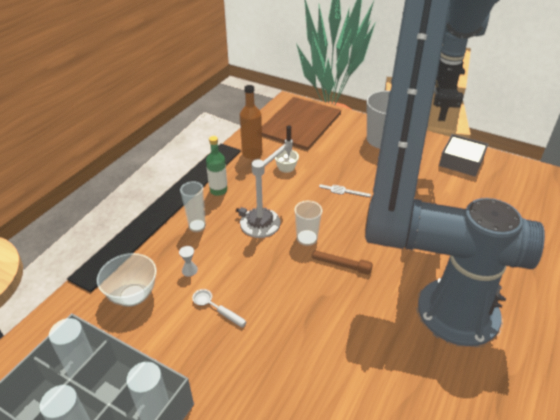

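Top view: the slotted spoon (right) has its bowl near (378,242), handle end at (385,275) and tongue up at (375,222). The glass rim is near (299,244), the stand near (293,198), and the spout knob near (353,188), to the robot's right. The plain spoon lies left at (186,220). Next I measure these.

Run:
```python
from h import *
z=np.load("top0.npz");p,d=z["p"],z["d"];W=world("top",d)
s=np.load("side0.npz");S=world("side",s["d"])
# counter height check
print("counter",np.nanmedian(W[270:300,200:260,2]),np.median(S[280:300,250:300,2]))
# spoon mask
g=p.astype(int);sat=g.max(2)-g.min(2)
m=np.zeros((420,560),bool);m[215:282,360:400]=True;m&=(sat<60)&(g[:,:,2]>110)
m=cv2.connectedComponentsWithStats(m.astype(np.uint8))
k=1+np.argmax(m[2][1:,4]);v,u=np.where(m[1]==k);print("spoon px",len(u))
P=np.array([onplane("top",a,b,4)for a,b in zip(u,v)])[:,:2];
r=cv2.fitLine(P.astype(np.float32),cv2.DIST_L2,0,.01,.01).ravel();dr=r[:2]*np.sign(r[0]);c=r[2:]
a=(P-c)@dr;b=(P-c)@np.array([-dr[1],dr[0]]);print("dir",dr,"ang",np.arctan2(dr[1],dr[0]),"c",c,"ext",a.min(),a.max())
for x in np.arange(-95,95,6):
    q=b[(a>=x)&(a<x+6)];
    if len(q):print(int(x),len(q),q.min().round(),q.max().round(),q.mean().round(1))
# by height, glass & stand
for nm,A in(("top",W),("side",S)):
    for lo,hi in((105,125),(205,224),(226,240),(245,285)):
        q=A[(A[...,2]>lo)&(A[...,2]<hi)&(A[...,0]>380)&(A[...,0]<800)&(abs(A[...,1])<250)]
        if len(q):print(nm,lo,hi,len(q),q.min(0).round(),q.max(0).round(),np.median(q,0).round(1))
a=cv2.resize(p[160:290,230:410],None,fx=4.4,fy=4.4,interpolation=cv2.INTER_CUBIC);cv2.imwrite("pics/c1.png",a[:,:,::-1])
```

```text
counter -1.1784828668405374 -1.1986435884563933
spoon px 360
dir [0.9799605  0.19919187] ang 0.2005332 c [ 464.90262 -302.45016] ext -94.525667591312 78.4686809302788
-95 8 -5.0 5.0 0.2
-89 9 -6.0 6.0 -0.4
-83 8 -4.0 5.0 0.4
-77 8 -6.0 4.0 -0.9
-71 9 -7.0 6.0 0.1
-65 8 -6.0 5.0 -0.5
-59 8 -6.0 6.0 -0.3
-53 8 -5.0 5.0 -0.0
-47 9 -7.0 6.0 -0.6
-41 8 -5.0 6.0 0.4
-35 8 -6.0 4.0 -1.0
-29 8 -4.0 6.0 0.9
-23 8 -5.0 4.0 -0.5
-17 7 -6.0 3.0 -1.2
-11 17 -15.0 17.0 0.9
-5 23 -17.0 19.0 1.0
1 24 -18.0 19.0 0.4
7 25 -19.0 20.0 -0.2
13 24 -17.0 19.0 0.9
19 22 -18.0 18.0 -0.8
25 26 -20.0 19.0 -0.2
31 22 -17.0 18.0 0.0
37 12 -9.0 10.0 0.3
43 9 -7.0 6.0 -0.5
49 7 -6.0 4.0 -1.2
55 9 -7.0 6.0 0.1
61 8 -6.0 5.0 -0.4
67 10 -7.0 6.0 -0.2
73 8 -5.0 5.0 0.1
top 105 125 217 [ 426. -120.  105.] [800.  99. 125.] [495.1 -37.6 114.1]
top 205 224 251 [ 594. -185.  206.] [624. -16. 224.] [ 610.  -109.7  219.8]
top 226 240 159 [ 595. -191.  226.] [637. -15. 238.] [617.6 -34.  232.5]
top 245 285 47 [ 596. -187.  246.] [ 610. -173.  279.] [ 601.9 -179.3  274. ]
side 105 125 359 [ 428. -107.  105.] [800. 109. 125.] [503.4 -18.8 112.4]
side 205 224 235 [ 594. -189.  205.] [634.  -9. 224.] [611.1 -95.3 218. ]
side 226 240 117 [ 596. -181.  226.] [641. -11. 240.] [616.8 -30.4 232.1]
side 245 285 53 [ 599. -184.  245.] [ 612. -168.  280.] [ 603.6 -174.   263.4]
```

View pics/c1.png

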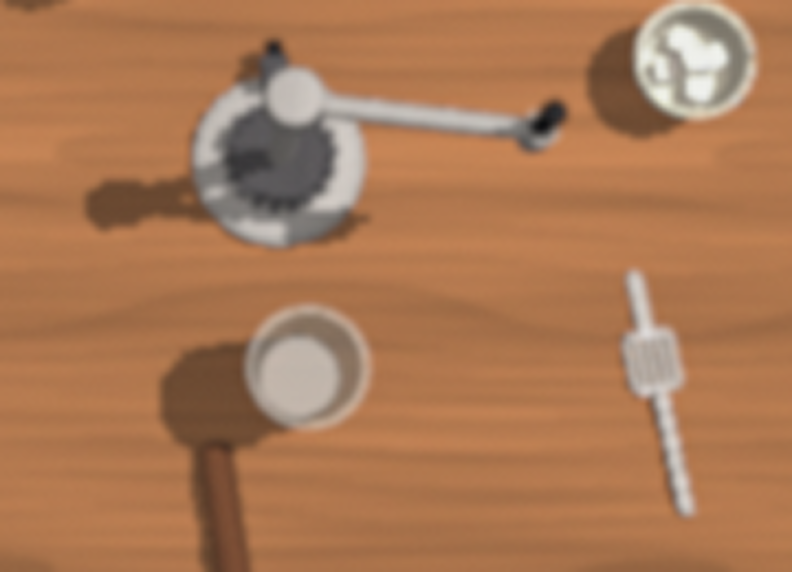

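The crop shows the glass rim circle centred near (308,367) in the crop, i.e. (300,243) full. The slotted spoon points its tongue away from the robot, the cap is at (297,97) and the peg at (548,118). Next come the fits.

Run:
```python
from h import *
from scipy.optimize import least_squares
def circ(q,r0=None):
    f=lambda x:np.hypot(*(q-x[:2]).T)-(x[2] if r0 is None else r0)
    r=least_squares(f,[*q.mean(0),40],loss="soft_l1",f_scale=2);return r.x.round(1),np.abs(f(r.x)).mean().round(2)
rim=onplane("top",300,243.4,115);print("rim px",rim)
for n in("top","side"):
    A=world(n,np.load(n+"0.npz")["d"])
    near=np.hypot(A[...,0]-rim[0],A[...,1]-rim[1])<60
    q=A[near&(A[...,2]>109)&(A[...,2]<122)];print(n,"rim",len(q),np.median(q[:,2]),circ(q[:,:2]),circ(q[:,:2],38))
    q=A[(A[...,2]>231)&(A[...,2]<238)&(np.hypot(A[...,0]-617,A[...,1]+32)<25)];print("cap",len(q),q.min(0).round(),q.max(0).round(),circ(q[:,:2],15))
c=np.array([464.9,-302.45]);d=np.array([.97996,.19919])
print("bowl",c+13.5*d,"grip",c-52.5*d)
for v,u in((97,297),):print("cap px",onplane("top",230+u/4.4,160+v/4.4,234))
print("knob top px",onplane("top",230+553/4.4,160+111/4.4,277))
print(cam("top")[5].keys())
```

```text
rim px [465.07839428 -49.05486527 115.        ]
top rim 121 114.0022631441381 (array([465.5, -47.1,  37.5]), np.float64(1.13)) (array([465.5, -47.1,  40. ]), np.float64(1.18))
cap 108 [604. -50. 231.] [636. -15. 238.] (array([620.6, -31.5,  40. ]), np.float64(4.19))
side rim 135 112.3935804580045 (array([467.8, -42.9,  37.8]), np.float64(1.84)) (array([467.8, -42.9,  40. ]), np.float64(1.83))
cap 67 [604. -47. 231.] [641. -11. 237.] (array([623.3, -30.1,  40. ]), np.float64(3.76))
bowl [ 478.12946  -299.760935] grip [ 413.4521   -312.907475]
cap px [619.50392184 -35.34506733 234.        ]
knob top px [ 603.75581052 -181.19518468  277.        ]
dict_keys(['vfov', 'cx', 'cy', 'R', 't'])
```

>>> apply_moves:
  series: "0.035 -0.024 0 0.04; 0.075 -0.051 0 0.1; 0.115 -0.079 0 0.16; 0.155 -0.106 0 0.2; 0.195 -0.134 0 0.229"
  claw: 0.087

```text
time: 0.6
tool_pos: [382.4, -363.2, 222.2]
ee_rot: [-3.141, 0.0, 0.199]
contact_force: [0.4, 0.1, 0.7]
opening: 87.0
```

```bash
cat >> h.py <<'E'
def go(x,y,z,yaw):
    s=manip.read_state();p=s["tool_pos"];w=s["ee_rot"][2];d=np.array([x,y,z])-p
    dy=(yaw-w+np.pi)%(2*np.pi)-np.pi
    print("t",s["time"],"tcp",p.round(1),"rpy",s["ee_rot"].round(3),"open",round(s["opening"],1),"F",s["contact_force"].round(1),"dqmax",abs(s["dq"]).max().round(3))
    print("shift",np.round([np.cos(w)*d[0]+np.sin(w)*d[1],np.sin(w)*d[0]-np.cos(w)*d[1],-d[2]],1),"turn",round(-dy,3))
E
python3 -c "
from h import *
go(413.5,-313,60,.2005)"
```

```text
t 0.6 tcp [ 382.4 -363.2  222.2] rpy [-3.141  0.     0.199] open 87.0 F [0.4 0.1 0.7] dqmax 1.1
shift [ 40.4 -43.1 162.2] turn -0.002
```

>>> apply_moves:
  series: "0.02 -0.022 0.03 0; 0.041 -0.044 0.07 0; 0.041 -0.044 0.11 0; 0.041 -0.044 0.15 0; 0.041 -0.044 0.162 0"
  claw: 0.04

```text
time: 1.1
tool_pos: [411.5, -311.2, 57.1]
ee_rot: [-3.135, 0.004, 0.202]
contact_force: [-1.0, 0.5, -0.3]
opening: 55.0
```

```bash
python3 -c "
from h import *
p,d=vision.grab_frame('top');cv2.imwrite('pics/t1.png',cv2.resize(p[190:310,320:480],None,fx=4.5,fy=4.5,interpolation=cv2.INTER_CUBIC)[:,:,::-1])
p,d=vision.grab_frame('side');cv2.imwrite('pics/s1.png',cv2.resize(p[120:260,280:440],None,fx=4,fy=4,interpolation=cv2.INTER_CUBIC)[:,:,::-1])
go(413.5,-313,2,.2005)"
```

```text
t 1.2 tcp [ 412.3 -312.8   58.9] rpy [-3.138e+00  2.000e-03  2.010e-01] open 46.9 F [ 0.5 -0.   0.8] dqmax 0.058
shift [ 1.1  0.4 56.9] turn 0.0
```

View pics/s1.png

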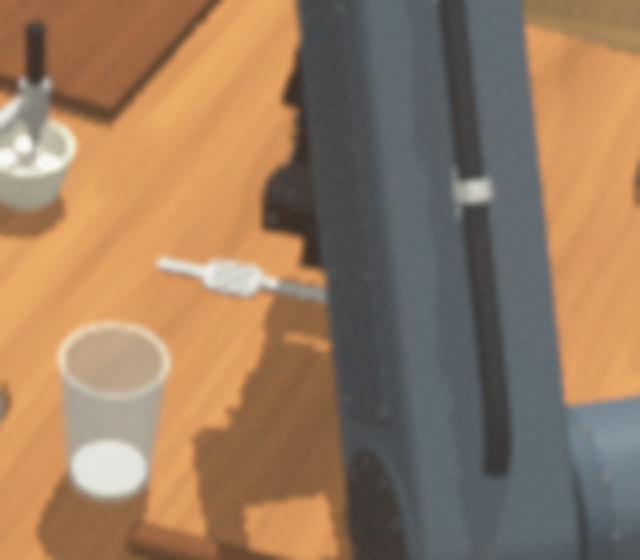

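The side view shows the slotted spoon untouched, with its handle running behind the arm under the gripper. I descend.

>>> apply_moves:
  series: "0.001 0 0.03 0; 0.001 0 0.045 0; 0.001 0 0.053 0; 0.001 0 0.056 0; 0.001 0 0.056 0"

```text
time: 1.7
tool_pos: [414.7, -314.4, 5.4]
ee_rot: [3.14, -0.001, 0.2]
contact_force: [-0.2, -0.1, 0.6]
opening: 39.9
```

>>> apply_moves:
  series: "0 0 0 0; 0 0 0 0; 0 0 0 0; 0 0 0 0; 0 0 0 0"
  claw: 0
  squeeze: 40

```text
time: 2.2
tool_pos: [414.2, -313.5, 4.7]
ee_rot: [-3.142, 0.0, 0.201]
contact_force: [-1.2, 0.0, 2.8]
opening: 8.2
```

>>> apply_moves:
  series: "0 0 0 0; 0 0 0 0; 0 0 0 0; 0 0 0 0; 0 0 0 0"

```text
time: 2.7
tool_pos: [414.2, -313.5, 4.7]
ee_rot: [-3.142, 0.0, 0.201]
contact_force: [-1.5, 1.3, 4.3]
opening: 7.2
```

The grip is too shallow: z is 4.7 and the opening is 7.2, where it should be 9. I'll reopen, lower and grip again.

>>> apply_moves:
  series: "0 0 0 0; 0 0 0 0; 0 0 0.001 0; 0 0 0.002 0; 0 0 0.0035 0"
  claw: 0.03

```text
time: 3.2
tool_pos: [414.2, -313.6, 0.8]
ee_rot: [-3.142, 0.0, 0.201]
contact_force: [0.1, 0.6, 0.3]
opening: 29.2
```

>>> apply_moves:
  series: "0 0 0 0; 0 0 0 0; 0 0 0 0; 0 0 0 0; 0 0 0 0"
  claw: 0

```text
time: 3.7
tool_pos: [414.3, -313.6, 1.1]
ee_rot: [3.142, -0.0, 0.201]
contact_force: [-0.2, 0.4, 0.0]
opening: 8.1
```

>>> apply_moves:
  series: "0 0 0 0; 0 0 0 0; 0 0 0 0; 0 0 0 0; 0 0 0 0"

```text
time: 4.2
tool_pos: [414.3, -313.6, 1.1]
ee_rot: [3.142, -0.0, 0.201]
contact_force: [0.8, -0.1, -0.6]
opening: 8.1
```

>>> apply_moves:
  series: "0 0 -0.005 0; 0 0 -0.015 0; 0 0 -0.03 0; 0 0 -0.05 0; 0 0 -0.07 0"

```text
time: 4.7
tool_pos: [414.1, -313.4, 72.3]
ee_rot: [-3.141, 0.0, 0.201]
contact_force: [1.1, -0.6, -0.8]
opening: 8.0
```

>>> apply_moves:
  series: "0 0 -0.02 0; 0 0 -0.05 0; 0 0 -0.08 0; 0 0 -0.1 0; 0 0 -0.11 0"

```text
time: 5.2
tool_pos: [414.9, -314.1, 183.8]
ee_rot: [3.138, -0.002, 0.201]
contact_force: [0.1, -0.6, -0.5]
opening: 8.2
```

>>> apply_moves:
  series: "0 0 0 0; 0 0 0 0; 0 0 0 0; 0 0 0 0; 0 0 0 0"

```text
time: 5.7
tool_pos: [413.9, -313.2, 180.1]
ee_rot: [-3.14, 0.001, 0.201]
contact_force: [-0.2, -0.2, -0.3]
opening: 8.3
```

Run:
```python
from h import *
for n in("top","side"):
    p,d=vision.grab_frame(n);np.savez(f"{n}1.npz",p=p,d=d)
    cv2.imwrite(f"pics/{n}L.png",p[:,:,::-1]); A=world(n,d)
    q=A[(A[...,2]>100)&(A[...,2]<230)&(A[...,0]>440)&(A[...,0]<580)&(abs(A[...,1]+300)<60)]
    for x in range(440,570,10):
        r=q[(q[:,0]>=x)&(q[:,0]<x+10)]
        if len(r):print(n,x,len(r),r.mean(0).round(1),r[:,1].min().round(),r[:,1].max().round())
go(414,-313,180,.2)
a=[np.load(f"{n}1.npz")["p"][150:330,290:450] for n in("top","side")]
cv2.imwrite("pics/lift.png",cv2.resize(np.hstack(a),None,fx=2.5,fy=2.5,interpolation=cv2.INTER_CUBIC)[:,:,::-1])
```

```text
top 440 2 [ 449.9 -304.7  186.6] -307.0 -302.0
top 450 21 [ 455.6 -300.4  183.2] -309.0 -287.0
top 460 47 [ 465.1 -302.3  182.4] -321.0 -283.0
top 470 36 [ 474.7 -298.4  181.8] -318.0 -281.0
top 480 42 [ 484.1 -299.4  180.8] -318.0 -280.0
top 490 45 [ 494.8 -298.4  181.9] -316.0 -280.0
top 500 18 [ 504.8 -296.4  181.4] -310.0 -289.0
top 510 14 [ 514.8 -292.   181.6] -297.0 -286.0
top 520 16 [ 525.3 -289.8  181.6] -295.0 -284.0
top 530 12 [ 534.8 -287.9  182.3] -293.0 -284.0
top 540 2 [ 540.3 -287.8  183. ] -289.0 -287.0
side 440 11 [ 445.2 -302.   182.7] -308.0 -297.0
side 450 13 [ 456.  -299.8  181.8] -311.0 -285.0
side 460 21 [ 465.3 -296.8  181.2] -315.0 -282.0
side 470 26 [ 474.8 -294.8  182.1] -315.0 -274.0
side 480 24 [ 485.1 -293.5  181.5] -316.0 -275.0
side 490 23 [ 495.1 -293.8  180.9] -315.0 -276.0
side 500 15 [ 504.9 -295.5  179.4] -313.0 -285.0
side 510 7 [ 515.5 -289.8  180.2] -299.0 -284.0
side 520 10 [ 523.6 -287.2  180.9] -297.0 -280.0
side 530 9 [ 534.5 -282.5  182.3] -291.0 -277.0
side 540 4 [ 542.  -288.8  178.7] -294.0 -284.0
t 5.8 tcp [ 414.1 -313.4  180.5] rpy [-3.141e+00  1.000e-03  2.010e-01] open 7.9 F [ 0.1 -0.2 -0.8] dqmax 0.005
shift [-0.  -0.4  0.5] turn 0.001
```

View pics/lift.png

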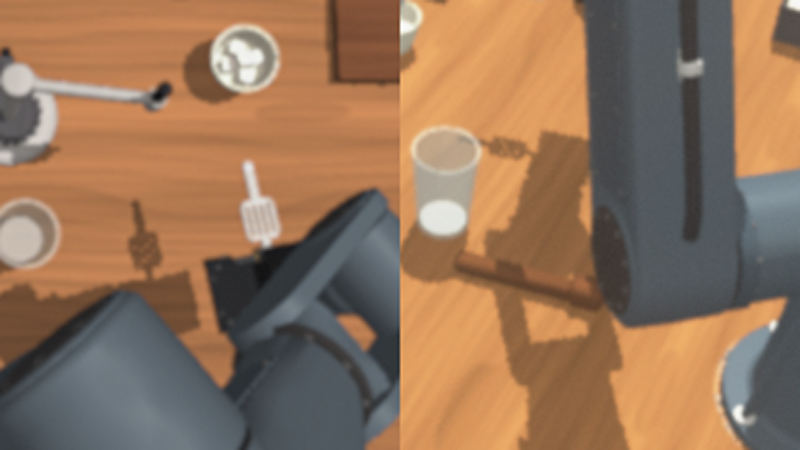

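The spoon is held level: the top surface is at 182±1 mm along its length, and the bowl is 64 mm ahead of the TCP as expected. I carry it over the glass.

>>> apply_moves:
  series: "0.003 -0.02 0 0; 0.008 -0.05 0 0; 0.014 -0.09 0 0; 0.02 -0.13 0 0; 0.026 -0.17 0 0"

```text
time: 6.3
tool_pos: [405.6, -140.5, 181.0]
ee_rot: [-3.141, -0.0, 0.2]
contact_force: [1.2, -0.3, -0.9]
opening: 8.4
```

>>> apply_moves:
  series: "0.006 -0.035 0 0; 0.010 -0.062 0 0; 0.012 -0.075 0 0; 0.0125 -0.08 0 0; 0.0125 -0.08 0 0"

```text
time: 6.8
tool_pos: [402.5, -61.1, 181.1]
ee_rot: [3.141, -0.0, 0.202]
contact_force: [0.7, -0.9, 0.3]
opening: 8.2
```

>>> apply_moves:
  series: "0 0 0.01 0; 0 0 0.025 0; 0 0 0.035 0; 0 0 0.04 0; 0 0 0.04 0"

```text
time: 7.3
tool_pos: [402.2, -61.8, 140.5]
ee_rot: [-3.141, 0.001, 0.199]
contact_force: [-0.6, 0.3, -1.0]
opening: 8.0
```

Run:
```python
from h import *
P={}
for n in("top","side"):
    p,d=vision.grab_frame(n);P[n]=p;A=world(n,d)
    q=A[(A[...,2]>125)&(A[...,2]<160)&(A[...,0]>435)&(A[...,0]<560)&(abs(A[...,1]+47)<60)]
    print(n,len(q),q.min(0).round(),q.max(0).round(),np.median(q,0).round(1))
    for lo,hi in((446,486),(500,540)):
        r=q[(q[:,0]>lo)&(q[:,0]<hi)];print(lo,r.mean(0).round(1),r[:,1].min(),r[:,1].max()) if len(r) else 0
go(401.7,-60.6,116,.2)
a=[cv2.resize(P["top"][190:310,220:380],(395,296),interpolation=2),cv2.resize(P["side"][150:270,240:400],(395,296),interpolation=2)]
cv2.imwrite("pics/over.png",np.hstack(a)[:,:,::-1])
```

```text
top 91 [467. -64. 136.] [530. -30. 148.] [495.3 -39.2 142.2]
446 [479.4 -41.  142.4] -64.40475486719875 -30.468873044721352
500 [515.  -38.8 141.3] -44.7861471463676 -33.260784476917024
side 163 [446. -65. 135.] [533. -23. 148.] [482.  -37.9 142.3]
446 [470.1 -40.6 142.2] -65.42814085527388 -23.401999228690702
500 [516.5 -35.4 141.6] -48.28293380774695 -25.719356934851263
t 7.4 tcp [402.6 -61.7 141.2] rpy [ 3.141 -0.     0.2  ] open 8.2 F [ 0.3  0.3 -0.4] dqmax 0.013
shift [-0.7 -1.2 25.2] turn -0.0
```

View pics/over.png

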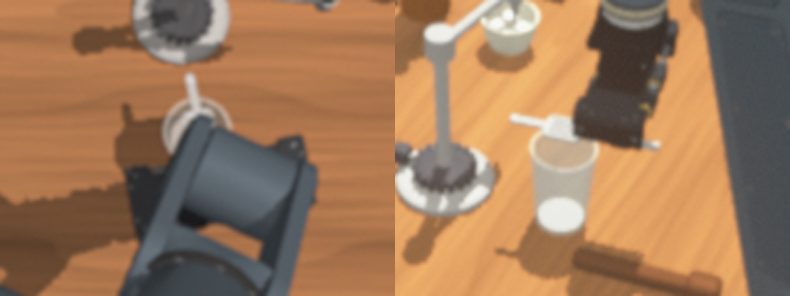

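The side view shows the spoon above the rim, with its tongue over the stand side and its handle in the gripper. I lower it.

>>> apply_moves:
  series: "-0.001 -0.001 0.008 0; -0.001 -0.001 0.015 0; -0.001 -0.001 0.02 0; -0.001 -0.001 0.022 0; -0.001 -0.001 0.023 0"

```text
time: 7.9
tool_pos: [400.8, -60.0, 117.7]
ee_rot: [-3.141, 0.001, 0.201]
contact_force: [-0.5, 0.7, -0.8]
opening: 7.9
```

>>> apply_moves:
  series: "0 0 0.0005 0; 0 0 0.001 0; 0 0 0.001 0; 0 0 0.001 0; 0 0 0.001 0"

```text
time: 8.4
tool_pos: [401.0, -60.1, 117.1]
ee_rot: [3.141, -0.0, 0.201]
contact_force: [0.4, 0.3, -0.3]
opening: 8.0
```

>>> apply_moves:
  series: "0 0 0.0005 0; 0 0 0.001 0; 0 0 0.001 0; 0 0 0.001 0; 0 0 0.001 0"

```text
time: 8.9
tool_pos: [401.0, -60.2, 116.1]
ee_rot: [3.141, -0.0, 0.201]
contact_force: [-0.0, -0.7, 1.5]
opening: 8.5
```

>>> apply_moves:
  series: "0 0 0 0; 0 0 0 0; 0 0 0 0; 0 0 0 0; 0 0 0 0"
  claw: 0.03

```text
time: 9.4
tool_pos: [400.9, -60.1, 116.0]
ee_rot: [-3.142, 0.0, 0.201]
contact_force: [0.3, 0.5, -0.7]
opening: 29.0
```

>>> apply_moves:
  series: "0 0 -0.005 0; 0 0 -0.015 0; 0 0 -0.03 0; 0 0 -0.05 0; 0 0 -0.08 0"

```text
time: 9.9
tool_pos: [399.8, -59.7, 196.3]
ee_rot: [-3.14, 0.003, 0.201]
contact_force: [0.5, -0.0, -0.1]
opening: 30.0
```

>>> apply_moves:
  series: "0 0.02 -0.03 0; 0 0.05 -0.06 0; 0 0.09 -0.09 0; 0 0.13 -0.12 0; 0 0.17 -0.15 0"

```text
time: 10.4
tool_pos: [434.5, -227.7, 347.9]
ee_rot: [3.141, -0.001, 0.201]
contact_force: [1.2, -1.0, -0.5]
opening: 30.1
```

Run:
```python
from h import *
P={}
for n in("top","side"):
    p,d=vision.grab_frame(n);P[n]=p;A=world(n,d);np.savez(f"{n}2.npz",p=p,d=d)
    q=A[(A[...,2]>108)&(A[...,2]<135)&(A[...,0]>360)&(A[...,0]<560)&(abs(A[...,1]+47)<60)]
    for x in range(360,540,15):
        r=q[(q[:,0]>=x)&(q[:,0]<x+15)]
        if len(r):print(n,x,len(r),r.mean(0).round(1),r[:,1].min().round(),r[:,1].max().round())
go(401.7,-60.6,116,.2)
a=[cv2.resize(P["top"][170:290,240:400],(395,296),interpolation=2),cv2.resize(P["side"][150:270,240:400],(395,296),interpolation=2)]
cv2.imwrite("pics/placed.png",np.hstack(a)[:,:,::-1])
```

```text
top 360 17 [367.5 -67.3 120.5] -72.0 -63.0
top 375 19 [382.6 -64.  121.1] -69.0 -60.0
top 390 17 [397.6 -60.7 120.6] -66.0 -57.0
top 405 17 [411.6 -57.9 119.6] -63.0 -54.0
top 420 42 [429.  -49.2 116.9] -69.0 -24.0
top 435 54 [443.8 -48.5 117.2] -81.0 -12.0
top 450 63 [457.5 -47.7 117. ] -86.0 -9.0
top 465 63 [471.8 -47.  117.1] -87.0 -9.0
top 480 68 [486.4 -45.  117.2] -84.0 -12.0
top 495 41 [501.7 -46.  115.6] -72.0 -26.0
top 510 18 [517.7 -36.  117.7] -40.0 -32.0
top 525 4 [526.9 -34.4 119.2] -37.0 -31.0
side 360 21 [367.8 -62.8 119.7] -73.0 -54.0
side 375 20 [383.1 -60.3 119.3] -67.0 -53.0
side 390 19 [397.7 -57.3 118.5] -62.0 -51.0
side 405 17 [412.4 -54.  120.2] -61.0 -48.0
side 420 36 [429.1 -44.  116.2] -59.0 -22.0
side 435 50 [443.1 -38.9 115.7] -78.0 -8.0
side 450 72 [457.7 -43.4 115.9] -84.0 -2.0
side 465 70 [472.4 -41.3 115.5] -86.0 -2.0
side 480 63 [486.8 -45.2 115.6] -84.0 -7.0
side 495 40 [501.4 -42.6 115.1] -70.0 -18.0
side 510 18 [516.6 -33.1 117.2] -40.0 -25.0
side 525 6 [528.8 -34.3 114.9] -41.0 -31.0
t 10.5 tcp [ 438.  -233.1  350.8] rpy [ 3.13  -0.007  0.197] open 30.3 F [-0.   0.8  0.2] dqmax 0.156
shift [  -1.9 -176.3  234.8] turn -0.003
```

View pics/placed.png

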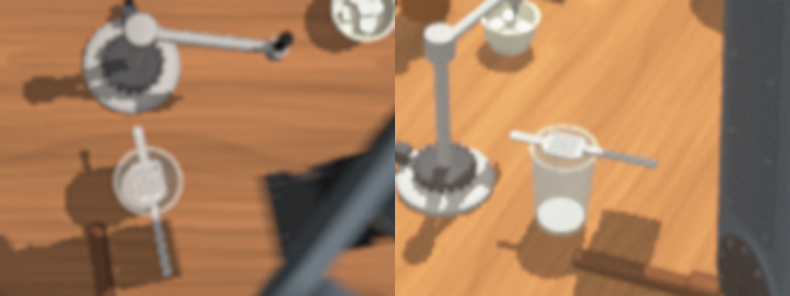

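The spoon rests level on the rim with its bowl centred (grid over the mouth, near (467,-47)), and the glass has not moved. Now I refine the knob and axis.

Run:
```python
from h import *
for n in("top","side"):
    A=world(n,np.load(n+"2.npz")["d"])
    for nm,lo,hi,c,r in(("knobtop",272,285,(602,-178),20),("knobside",235,270,(602,-178),20),("captop",232,239,(620,-33),24),("foot",2,30,(620,-33),66)):
        q=A[(A[...,2]>lo)&(A[...,2]<hi)&(np.hypot(A[...,0]-c[0],A[...,1]-c[1])<r)]
        if len(q):print(n,nm,len(q),q.mean(0).round(1),((q.min(0)+q.max(0))/2).round(1),(q.max(0)-q.min(0)).round(1))
    # arm direction
    q=A[(A[...,2]>216)&(A[...,2]<226)&(A[...,1]<-60)&(A[...,1]>-160)&(A[...,0]>590)&(A[...,0]<640)]
    l=cv2.fitLine(q[:,:2].astype(np.float32),cv2.DIST_L2,0,.01,.01).ravel();print(n,"arm",l.round(3),np.degrees(np.arctan2(l[1],l[0])))
go(603,-179,300,1.449)
```

```text
top knobtop 30 [ 603.7 -180.9  276.1] [ 603.2 -181.   276.4] [13.2 13.7  8.2]
top knobside 20 [ 599.8 -178.2  254.7] [ 601.7 -179.9  252.9] [11.  12.4 31.8]
top captop 96 [620.  -32.9 234. ] [619.6 -31.5 235.2] [32.8 31.8  6.4]
top foot 684 [608.  -29.2  13.6] [620.9 -32.1  16. ] [126.1 130.   27.9]
top arm [ 1.02000e-01  9.95000e-01  6.11478e+02 -1.10236e+02] 84.172874
side knobtop 13 [ 605.6 -177.2  275.3] [ 606.1 -178.2  275.2] [11.  13.3  5.5]
side knobside 53 [ 604.4 -173.2  253.6] [ 604.5 -173.4  252.4] [14.  12.7 34.9]
side captop 49 [620.9 -26.6 233.5] [622.3 -29.3 234.2] [32.5 33.   4.5]
side foot 626 [611.4 -11.6  14.8] [622.  -28.3  16. ] [123.8 121.2  27.9]
side arm [ 1.03000e-01  9.95000e-01  6.12418e+02 -1.09380e+02] 84.11079
t 10.5 tcp [ 438.  -233.1  350.8] rpy [ 3.13  -0.007  0.197] open 30.3 F [-0.   0.8  0.2] dqmax 0.156
shift [172.4 -20.8  50.8] turn -1.252
```

>>> apply_moves:
  series: "0.03 -0.002 0 -0.12; 0.065 -0.004 0 -0.25; 0.1 -0.006 0 -0.38; 0.135 -0.008 0 -0.51; 0.165 -0.01 0 -0.64"
  claw: 0.045

```text
time: 11.0
tool_pos: [595.3, -182.3, 345.2]
ee_rot: [-3.14, 0.0, 0.847]
contact_force: [0.1, -0.9, -0.0]
opening: 44.7
```

>>> apply_moves:
  series: "0 0 0 -0.13; 0 0 0 -0.26; 0 0 0 -0.39; 0 0 0 -0.52; 0 0 0 -0.62"

```text
time: 11.5
tool_pos: [593.7, -182.7, 345.2]
ee_rot: [-3.139, -0.001, 1.466]
contact_force: [0.2, 1.0, -0.7]
opening: 45.3
```

>>> apply_moves:
  series: "0 0 0.005 0; 0 0 0.015 0; 0 0 0.025 0; 0 0 0.03 0; 0 0 0.03 0"

```text
time: 12.0
tool_pos: [593.7, -183.6, 314.3]
ee_rot: [-3.138, -0.001, 1.46]
contact_force: [0.7, 0.3, 0.5]
opening: 45.2
```

>>> apply_moves:
  series: "0 0 0 0; 0 0 0 0; 0 0 0 0; 0 0 0 0; 0 0 0 0"

```text
time: 12.5
tool_pos: [594.6, -184.1, 316.3]
ee_rot: [3.141, 0.0, 1.461]
contact_force: [0.5, 0.2, -0.2]
opening: 45.0
```

Run:
```python
from h import *
go(604.5,-180.5,237,1.466)
```

```text
t 12.5 tcp [ 594.6 -184.1  316.3] rpy [3.141 0.    1.461] open 45.0 F [ 0.5  0.2 -0.2] dqmax 0.002
shift [ 4.6  9.4 79.3] turn -0.005
```

Now I centre on the peg, descend and close gently.

>>> apply_moves:
  series: "0.003 0.006 0 0; 0.0045 0.0095 0.005 0; 0.0045 0.0095 0.025 0; 0.0045 0.0095 0.05 0; 0.0045 0.0095 0.07 0"

```text
time: 13.0
tool_pos: [604.5, -180.1, 244.5]
ee_rot: [-3.141, -0.0, 1.461]
contact_force: [-0.5, -0.7, -0.6]
opening: 45.2
```

>>> apply_moves:
  series: "0 0 0.006 0; 0 0 0.009 0; 0 0 0.009 0; 0 0 0.009 0; 0 0 0.009 0"

```text
time: 13.5
tool_pos: [605.1, -180.9, 238.2]
ee_rot: [3.139, 0.001, 1.461]
contact_force: [-0.8, 0.7, -1.4]
opening: 45.0
```

>>> apply_moves:
  series: "0 0 0 0; 0 0 0 0; 0 0 0 0; 0 0 0 0; 0 0 0 0"
  claw: 0
  squeeze: 15

```text
time: 14.0
tool_pos: [604.8, -180.7, 237.1]
ee_rot: [3.141, 0.0, 1.461]
contact_force: [-0.3, -0.0, -0.5]
opening: 15.5
```

>>> apply_moves:
  series: "0 0 0 0; 0 0 0 0; 0 0 0 0; 0 0 0 0; 0 0 0 0"

```text
time: 14.5
tool_pos: [604.6, -180.6, 237.1]
ee_rot: [3.141, 0.0, 1.461]
contact_force: [1.5, -0.1, -0.6]
opening: 15.4
```

Run:
```python
from h import *
go(604.5,-180.5,237,1.466)
```

```text
t 14.5 tcp [ 604.6 -180.6  237.1] rpy [3.141 0.    1.461] open 15.4 F [ 1.5 -0.1 -0.6] dqmax 0.001
shift [ 0.1 -0.1  0.1] turn -0.005
```

The peg is gripped (opening 15.4, expected 16). First click:

>>> apply_moves:
  series: "0.0004 -0.0105 0 0.07; 0.0015 -0.0209 0 0.14; 0.0033 -0.0312 0 0.209; 0.0058 -0.0413 0 0.279; 0.009 -0.0513 0 0.349"

```text
time: 15.0
tool_pos: [554.6, -165.3, 237.1]
ee_rot: [3.141, -0.002, 1.108]
contact_force: [4.2, 1.3, -1.7]
opening: 15.8
```

>>> apply_moves:
  series: "0 0 0 0; 0 0 0 0; 0 0 0 0; 0 0 0 0; 0 0 0 0"

```text
time: 15.5
tool_pos: [555.0, -165.7, 237.1]
ee_rot: [3.141, -0.001, 1.112]
contact_force: [3.4, 3.3, -0.1]
opening: 15.6
```

>>> apply_moves:
  series: "0.0004 -0.0105 0 0.07; 0.0015 -0.0209 0 0.14; 0.0033 -0.0312 0 0.209; 0.0058 -0.0413 0 0.279; 0.009 -0.0513 0 0.349"

```text
time: 16.0
tool_pos: [513.3, -134.7, 237.1]
ee_rot: [3.14, -0.003, 0.759]
contact_force: [4.9, 3.1, -2.4]
opening: 15.7
```

>>> apply_moves:
  series: "0 0 0 0; 0 0 0 0; 0 0 0 0; 0 0 0 0; 0 0 0 0"

```text
time: 16.5
tool_pos: [513.6, -135.0, 237.1]
ee_rot: [3.14, -0.002, 0.763]
contact_force: [4.5, 3.7, -1.0]
opening: 15.7
```

>>> apply_moves:
  series: "0.0004 -0.0105 0 0.07; 0.0015 -0.0209 0 0.14; 0.0033 -0.0312 0 0.209; 0.0058 -0.0413 0 0.279; 0.009 -0.0513 0 0.349"

```text
time: 17.0
tool_pos: [485.3, -92.1, 237.2]
ee_rot: [3.139, -0.004, 0.41]
contact_force: [7.5, 1.6, -5.0]
opening: 15.5
```

>>> apply_moves:
  series: "0 0 0 0; 0 0 0 0; 0 0 0 0; 0 0 0 0; 0 0 0 0"

```text
time: 17.5
tool_pos: [485.2, -92.2, 237.2]
ee_rot: [3.14, -0.003, 0.414]
contact_force: [5.2, 2.8, -2.7]
opening: 15.8
```

>>> apply_moves:
  series: "0.0004 -0.0105 0 0.07; 0.0015 -0.0209 0 0.14; 0.0033 -0.0312 0 0.209; 0.0058 -0.0413 0 0.279; 0.009 -0.0513 0 0.349"

```text
time: 18.0
tool_pos: [473.2, -42.3, 237.2]
ee_rot: [3.139, -0.004, 0.061]
contact_force: [6.5, -0.0, -5.9]
opening: 15.8
```

>>> apply_moves:
  series: "0 0 0 0; 0 0 0 0; 0 0 0 0; 0 0 0 0; 0 0 0 0"

```text
time: 18.5
tool_pos: [473.1, -42.4, 237.2]
ee_rot: [3.14, -0.004, 0.065]
contact_force: [6.2, 1.5, -3.4]
opening: 15.2
```

Run:
```python
from h import *
go(470.9,-42,237,.07)
for n in("top","side"):
    A=world(n,vision.grab_frame(n)[1])
    q=A[(A[...,2]>216)&(A[...,2]<226)&(A[...,1]<20)&(A[...,1]>-80)&(A[...,0]>500)&(A[...,0]<590)]
    if len(q)>15:
        l=cv2.fitLine(q[:,:2].astype(np.float32),cv2.DIST_L2,0,.01,.01).ravel();print(n,"arm",len(q),l.round(3),np.degrees(np.arctan(l[1]/l[0])))
```

```text
t 18.5 tcp [473.1 -42.4 237.2] rpy [ 3.14  -0.004  0.065] open 15.2 F [ 6.2  1.5 -3.4] dqmax 0.002
shift [-2.1 -0.5  0.2] turn -0.005
top arm 33 [ 9.97000e-01 -7.10000e-02  5.79152e+02 -3.51270e+01] -4.084234
side arm 104 [ 9.98000e-01  6.90000e-02  5.43155e+02 -3.28210e+01] 3.9653597
```

The arm now lies along the zero direction. I open and retreat straight up.

>>> apply_moves:
  series: "0 0 0 0; 0 0 0 0; 0 0 0 0; 0 0 0 0; 0 0 0 0"
  claw: 0.045

```text
time: 19.1
tool_pos: [470.9, -41.4, 237.1]
ee_rot: [3.141, 0.0, 0.065]
contact_force: [-0.2, -0.3, -0.5]
opening: 42.9
```

>>> apply_moves:
  series: "0 0 -0.01 0; 0 0 -0.03 0; 0 0 -0.05 0; 0 0 -0.07 0; 0 0 -0.09 0"

```text
time: 19.6
tool_pos: [471.1, -41.3, 328.6]
ee_rot: [3.141, -0.001, 0.065]
contact_force: [0.5, 0.2, 0.2]
opening: 44.8
```

>>> apply_moves:
  series: "0 0.03 -0.01 0; 0 0.07 -0.02 0; 0 0.11 -0.03 0; 0 0.15 -0.03 0; 0 0.19 -0.03 0"

```text
time: 20.1
tool_pos: [483.5, -232.5, 358.5]
ee_rot: [3.14, -0.001, 0.065]
contact_force: [0.7, -0.0, 0.8]
opening: 44.6
```

>>> apply_moves:
  series: "0 0.03 0 0; 0 0.06 0 0; 0 0.08 0 0; 0 0.09 0 0; 0 0.09 0 0"

```text
time: 20.6
tool_pos: [489.2, -321.4, 357.1]
ee_rot: [-3.141, 0.0, 0.064]
contact_force: [-0.4, 0.7, 0.3]
opening: 45.1
```

Run:
```python
from h import *
P={}
for n in("top","side"):
    p,d=vision.grab_frame(n);P[n]=p;A=world(n,d)
    q=A[(A[...,2]>216)&(A[...,2]<226)&(A[...,1]<20)&(A[...,1]>-80)&(A[...,0]>490)&(A[...,0]<590)]
    l=cv2.fitLine(q[:,:2].astype(np.float32),cv2.DIST_L2,0,.01,.01).ravel();print(n,"arm",len(q),np.degrees(np.arctan(l[1]/l[0])))
    q=A[(A[...,2]>235)&(A[...,2]<285)&(np.hypot(A[...,0]-471,A[...,1]+42)<30)];print("knob",len(q),q.mean(0).round(1))
    q=A[(A[...,2]>108)&(A[...,2]<135)&(A[...,0]>360)&(A[...,0]<560)&(abs(A[...,1]+47)<60)]
    for x in (367,382,397,412,515,527):
        r=q[abs(q[:,0]-x)<8]
        if len(r):print(n,x,len(r),r.mean(0).round(1))
    r=q[(q[:,0]>425)&(q[:,0]<505)];print("rim",r.min(0).round(),r.max(0).round())
go(0,0,0,0)
a=[cv2.resize(P["top"][170:290,240:400],(395,296),interpolation=2),cv2.resize(P["side"][150:270,240:400],(395,296),interpolation=2)]
cv2.imwrite("pics/end.png",np.hstack(a)[:,:,::-1])
```

```text
top arm 180 3.976122
knob 37 [470.  -41.1 272. ]
top 367 17 [367.5 -67.3 121.2]
top 382 19 [382.6 -64.1 119.5]
top 397 20 [396.4 -61.  121. ]
top 412 17 [411.6 -57.9 119.7]
top 515 13 [515.4 -35.  117.5]
top 527 8 [523.6 -33.7 119.1]
rim [426. -87. 108.] [504.  -9. 126.]
side arm 108 3.8471804
knob 85 [472.2 -35.1 257.8]
side 367 20 [367.5 -62.6 119.7]
side 382 23 [381.8 -59.7 119.8]
side 397 22 [396.  -56.6 120.1]
side 412 20 [412.3 -54.2 119.3]
side 515 15 [515.  -33.3 117.1]
side 527 13 [525.2 -32.1 117.2]
rim [425. -84. 108.] [505.  -4. 126.]
t 20.7 tcp [ 489.2 -319.6  357.1] rpy [-3.14   0.     0.065] open 45.3 F [-1.4  0.7  0.6] dqmax 0.011
shift [-467.2 -350.9  357.1] turn 0.065
```

View pics/end.png

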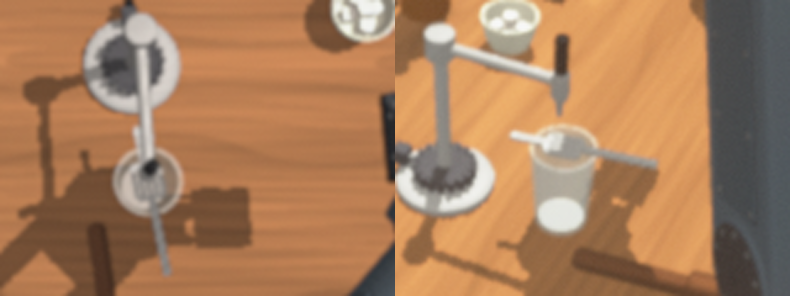

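The final view shows the nozzle over the glass, the spoon unmoved across the rim and the gripper clear.

```bash
python3 -c "
from h import *
print(order.job_done())"
```

```text
the job is handed in; nothing more can be done
None
```

I laid the slotted spoon across the glass, let go, swung the spout four clicks (80°) to the one over the glass, and handed the job in at about 21 s. No verdict was reported.

What the last camera checks showed:
- **Spoon:** it lies level within depth noise. From its lie the bowl is within about 3 mm of the mouth's middle at about (466, -47), and swinging the spout did not move it.
- **Glass:** its rim measured the same before and after, so it has not shifted.
- **Spout:** after release the arm had swung 80.2° from its start. The knob is at about (471, -41), which puts the nozzle about 8 mm from the mouth's middle.
- **Robot:** it stood clear at about 357 mm height, touching nothing.
- **Bystanders:** I did not measure the plain spoon, jigger and sugar bowl again. No move went near them.

Two things did not go exactly as expected:
- **First grip:** the first grip on the handle was too shallow, so I opened, lowered 3.5 mm and gripped again. Even then the opening read 8 mm against the 9 mm given.
- **Camera agreement:** the side camera read y about 4 mm off the top camera throughout. I used the top camera for the glass and spoon.

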